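Fit the grip to the press lever and present it level over the press stand

TASK

Make the lever of the bench press ready for mounting: with the lever still lying flat on the bench, fit the wooden grip onto the lever's square shaft, fully home, and let go of it. Then take the lever by the bar at its balance point, lift it and finish while holding it still and level, eye over the stand's pivot pin and grip end over the stand's fork, a few centimetres clear above the pin's tip and touching nothing of the stand. Leave the hammer, the glue bottle and the blue hoop where they are.

Things in the scene. Friction and masses are not known exactly. Their poses are not given: they have to be found in the camera images.
- lever: Cast press lever, 220 mm long, 0.65 kg, loose, flat on the bench: heavy round eye, straight bar, end block with upright square shaft. Origin at its underside, midway between the axes of eye and shaft; +x from eye to shaft, z up. Bar: aluminium, 18 mm wide (y), from 8 to 28 mm above the underside, clear from x = -65 to +75 mm.
- lever_eye (a point): Centre of the eye at the lever's underside (lever x = -90 mm, z = 0); axes as the lever's. The eye is dark iron, 50 mm across, 34 mm high, with a 22 mm upright hole.
- lever_seat (a point): Foot of the square shaft, on top of the 30 x 30 mm end block, where the grip's underside comes to rest (lever x = +90 mm, z = 30 mm); axes as the lever's. The steel shaft is 14 x 14 mm, sides parallel to the lever's x and y, and stands 32 mm above this point; its last 5 mm taper to 8 mm square.
- lever_balance (a point): The lever's balance point with the grip fitted, at mid-height of the bar: 62 mm from the eye's axis towards the shaft (lever x = -28 mm, z = 18 mm). It is not the middle of the bar. Small weight differences shift the true balance by up to 5 mm. Axes as the lever's.
- grip: Loose oval beech grip, 50 g, flat on the bench: 78 mm long (its x), round ends, 30 mm wide (y), 28 mm high; a 16.5 mm square hole, sides parallel to its x and y, goes right through from top to bottom at its middle. Origin: hole centre at the underside. It fits the shaft in any of four quarter turns; home, 4 mm of shaft stand out on top.
- stand: Press stand, fixed: plywood base 250 x 110 mm, 18 mm thick, low steel bed in the middle. Origin on the bench under the base's centre; +x from the pivot pin to the fork, z up. Pin at x = -90 mm: 14 mm across on a 44 mm round boss, tip 80 mm above the bench. Fork at x = +90 mm: two upright plates 26 mm apart across y, 70 mm high.
- pin_tip (a point): Top centre of the pivot pin (stand x = -90 mm, z = 80 mm); axes as the stand's.
- fork_mid (a point): Middle of the fork between the tops of its plates (stand x = +90 mm, z = 70 mm); axes as the stand's.
- hammer: Bystander: hammer, 260 mm long, lying on the bench.
- glue: Bystander: glue bottle, 54 mm across, 130 mm high, standing.
- hoop: Bystander: blue plastic ring, 90 mm outside, 12 mm high, lying flat.
There are look-alikes about, which are no part of the job. Leave any orange look-alike of the lever alone. Of the things shaped like the grip, the beech one is meant.

How it is judged (in metres and radians):
On the way:
1. the grip sits fully home on the square shaft and is let go, the lever still flat on the bench (z of grip in the frame of lever_seat between -0.003 and 0.003 m and horizontal distance between grip and lever_seat below 0.004 m and height (world z) of lever below 0.006 m and angle between lever's own z axis and vertical below 0.05 rad and contact force between the fingers and grip below 0.2 N), for 0.2 s.
At the end, for the whole second after the job is handed in: Fingers hold the bar within 15 mm of the balance point; lever still, level to 4 deg; eye within 12 mm of the pin axis, shaft within 15 mm of the fork middle; eye 10-80 mm above the pin tip; stand and grip untouched, grip home within 4 mm; bystanders moved under 30 mm (contact force between the fingers and lever above 3 N and x of the grasp point in the frame of lever_balance between -0.015 and 0.015 m and angle between lever's own z axis and vertical below 0.07 rad and horizontal distance between lever_eye and pin_tip below 0.012 m and horizontal distance between lever_seat and fork_mid below 0.015 m and z of lever_eye in the frame of pin_tip between 0.01 and 0.08 m and contact force between each of lever, grip, the arm, the fingers and stand below 0.1 N and contact force between the fingers and grip below 0.2 N and linear speed of lever below 0.02 m/s and z of grip in the frame of lever_seat below 0.004 m and horizontal distance between grip and lever_seat below 0.005 m); the arm keeps its last pose, push and grip.
It fails at once if the hammer was moved by more than 30 mm (distance of hammer from where it was at the start of the episode above 0.03 m).
It fails at once if the glue bottle was moved by more than 30 mm (distance of glue from where it was at the start of the episode above 0.03 m).
It fails at once if the hoop was moved by more than 30 mm (distance of hoop from where it was at the start of the episode above 0.03 m).
It also fails if it takes over 64 s, if anything falls off the work surface, if the arm or the gripper's body presses on something with over 40 N, if the wrist force passes 120 N, or if a joint passes its speed limit or range.

ROBOT

A 6-joint arm with a two-finger parallel gripper is mounted at the origin on the work surface. World frame = base frame: x ahead of the robot, y to its left, z up, the work surface at z = 0. Lengths are in mm, angles in rad, forces in N, time in s.
With the tool pointing down it reaches from about 350 to 975 mm from the base axis. Payload 7.1 kg.
Tool frame: the origin (TCP) lies at the very end of the fingers, on their centre line; the grasp point (between the pads) lies 19 mm behind it; x points along the fingers, y is the direction in which the jaws open and shut, and the axes are right-handed (so a half turn about x gives the same grasp; the last joint's range is limited). The gripper opens to 88 mm and grips with 3 to 60 N. Pads are 20 mm wide; open, the fingers measure 115 mm over their backs; the gripper's body (75 mm by 178 mm) begins 61 mm behind the grasp point.
Start: joints at [-1.153, 0.423, 1.63, -0, 1.089, -0.019], TCP at [264.416, -566.294, 222.675] pointing down, gripper open.
Joint ranges: [-3, 3], [-0.9, 2.11], [0.09, 2.58], [-1.31, 4.45], [0.11, 2.69], [-2.54, 2.54]. Speed limits (rad/s): [2.39, 2.39, 3.01, 3.14, 3.14, 3.14].

INTERFACE

Orientations are given as a rotation vector (axis times angle).
In Python, from workcell import ctrl gives the robot as it stands. The module is installed in compiled form; this text tells all that it offers.
- The arm moves only by the tool carry_out, never from a script. Its argument "commands" is a list of rows, each a list of 6 numbers: the shift along the tool's x, y, z in m, then the turn, a rotation vector about the tool's x, y, z in degrees. In form: [[tx, ty, tz, rx, ry, rz], ...]. A call has 1 to 8 rows; each row shifts and turns the pose as measured when the row begins, along the tool's axes as they then stand; what a row does not reach is not made up. A row lasts 1/8 s, in which the tool goes at most 62.5 mm and 10.7 degrees, less where a joint would pass 70% of its speed; a pose out of reach is approached as far as the arm can. A call with a gripper value outside its range is refused whole. "grip" is the closure, from 0 (fully open) to 1 (shut), set as the call begins (left out, the last holds). The fingers move at their own pace and stop on an object; the grip force is fixed at half the most. Time passes only in rows, so rows that do not move let the fingers close. It gives the time, the measured TCP pose, the force and the opening at its end, in the units of the state.
- ctrl.get_obs(): the state, without advancing time (a new reading comes with each control period).
- ctrl.get_image(name): name is "scene" or "top" or "wrist"; returns a dict with "pixels" (384x512x3 uint8, blue, green, red), "intrinsics" (3x3 intrinsics, pixels), "rvec" (rotation vector, rad) and "tvec" (3), from world to camera coordinates, as OpenCV has them. Camera axes: x right, y down, z forward; pixel columns grow to the right and rows downward; lengths in mm; the calibration is good to about 2 mm. A picture is of the moment at which its call begins. There is no depth.
- ctrl.close_job(): hands the job in, once; it reports no verdict.
The state is a dict: "t": time; "qpos": joint angles; "qvel": joint speeds; "joint_torque": joint torques, N m; "ee_pos": TCP position; "orientation": TCP orientation; "ft_force": force on the tool from outside, world axes, zero at the start; "moment": the same for the moment, N m; "width": finger opening in mm.
Only numpy, scipy, OpenCV 4.12 (cv2) and the standard library are available. Lean on these libraries where they do the work, as an engineer would, in place of code of your own. Each camera call takes 0.05 s, during which the arm holds its last target. There are 200 camera calls.

## Working session

There is one attempt and no reset: what is moved stays moved. The work goes in short steps, Python scripts to look and compute and a tool call to move; the robot and the scene stay as the last step left them, time stands still between calls to the robot, and variables do not carry over. Pictures are saved under pics/ and viewed, about 8 in all and at most 12, crops included, and the job is handed in when it is done.

Besides the shell and the picture viewer there is one more tool, called after "Emit:" as name(argument=value, ...) on one line, values as JSON. carry_out: Moves the arm, as the interface text tells. Its arguments: {"type":"object","properties":{"commands":{"type":"array"},"grip":{"type":"number"}},"required":["commands"]}

```bash
mkdir -p pics
cat > h.py <<'E'
import numpy as np, cv2
from workcell import ctrl
def grab(name, fn):
    d=ctrl.get_image(name); cv2.imwrite(f'pics/{fn}.png',d['pixels']); 
    np.savez(f'pics/{fn}.npz',**{k:np.array(v) for k,v in d.items()}); return d
def load(fn): return dict(np.load(f'pics/{fn}.npz'))
def ray(d,uv,z):
    R=cv2.Rodrigues(np.array(d['rvec'],float))[0]; t=np.array(d['tvec'],float).ravel(); K=np.array(d['intrinsics'])
    c=-R.T@t; v=R.T@np.linalg.inv(K)@np.array([uv[0],uv[1],1.]); return c+v*(z-c[2])/v[2]
def proj(d,P):
    return cv2.projectPoints(np.array(P,float).reshape(-1,3),np.array(d['rvec'],float),np.array(d['tvec'],float),np.array(d['intrinsics'],float),None)[0].reshape(-1,2)
E
python3 - <<'E'
from h import *
a=grab('top','top0');b=grab('scene','scene0')
cv2.imwrite('pics/top0x.png',cv2.resize(a['pixels'],(800,600),interpolation=cv2.INTER_CUBIC))
o=ctrl.get_obs();print(o)
for d in(a,b):
    R=cv2.Rodrigues(np.array(d['rvec'],float))[0];print(-R.T@np.array(d['tvec']).ravel(),np.array(d['intrinsics'])[0])
E
```

```text
{'t': 0.1, 'qpos': array([-1.15301478e+00,  4.23763033e-01,  1.63061742e+00,  7.85111494e-06,
        1.08864118e+00, -1.90212604e-02]), 'qvel': array([-1.54587582e-03, -2.67524134e-03, -3.34562511e-03, -7.29471465e-05,
       -4.79287380e-04, -2.20042605e-04]), 'joint_torque': array([-1.34883398e-03, -5.45611632e+01, -2.74330169e+01,  6.43387134e-02,
        1.88255904e-02, -3.18554680e-05]), 'ee_pos': array([ 264.2044934 , -565.83516379,  221.97880671]), 'orientation': array([ 1.97995356,  0.44091418, -1.98051382]), 'ft_force': array([-0.08716519,  0.20208221, -0.89272408]), 'moment': array([0.00103047, 0.00094654, 0.01098415]), 'width': 87.57408318971383}
[ 419.71307774   -5.50686252 1029.83577728] [409.48993493   0.         254.91548463]
[1213.12910471 -216.05343996  936.74294511] [491.58813253   0.         254.16163762]
```

View pics/top0x.png

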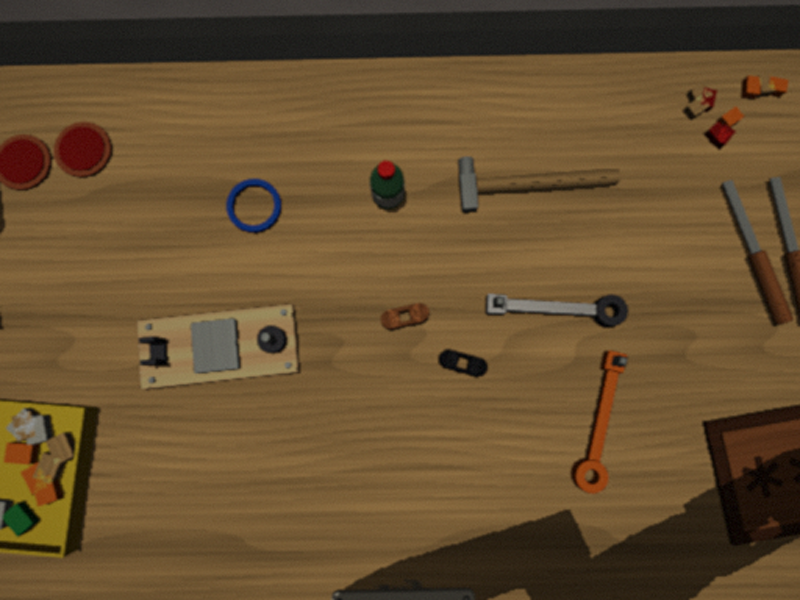

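View pics/scene0.png

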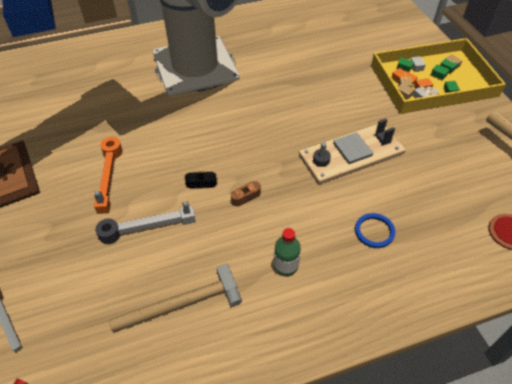

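Seen in the top picture (800x600 scale). Grip candidates are the brown one at (405,317) and the black one at (463,362), so the brown/beech is the choice. Lever candidates are the grey one (shaft 497,304; eye 611,311) and the orange one at (605,420), so the grey is the choice. The stand has its pin at (271,338) and its fork at (155,351). I'll check a close crop and measure.

Run:
```python
from h import *
d=load('top0');im=d['pixels'];s=1.5625
cv2.imwrite('pics/crop1.png',cv2.resize(im[165:275,85:415],(800,267),interpolation=cv2.INTER_CUBIC))
for n,uv,z in [('grip',(405,317),28),('black',(463,362),28),('shaft',(497,302),60),('eye',(611,311),34),('pin',(266,337),80),('boss',(272,339),18),('fork',(155,351),70),('glue',(386,170),130),('hoop',(254,206),10),('hammerhead',(468,184),20),('hammerend',(618,178),20)]:
    print(n,ray(d,np.array(uv)/s,z).round(1))
# stand corners at z 18
for uv in [(138,321),(293,305),(299,372),(143,389)]: print('corner',ray(d,np.array(uv)/s,18).round(1))
hsv=cv2.cvtColor(im,cv2.COLOR_BGR2HSV)
print(hsv[203,259-8:259+12:3].tolist())
for x,y in[(390,320),(420,312),(460,300),(560,308)]: print(hsv[int(y/s),int(x/s)])
```

```text
grip [523.2 -14.   28. ]
black [ 450.8 -102.9   28. ]
shaft [ 540.  -154.7   60. ]
eye [ 525.3 -336.3   34. ]
pin [492.2 193.8  80. ]
boss [493.5 197.2  18. ]
fork [475.3 362.3  70. ]
glue [728.2   9.9 130. ]
hoop [713.  229.4  10. ]
hammerhead [ 739.5 -121.3   20. ]
hammerend [ 744.3 -365.8   20. ]
corner [526.6 410.7  18. ]
corner [547.1 164.   18. ]
corner [440.7 154.5  18. ]
corner [419.1 399.5  18. ]
[[11, 183, 106], [13, 183, 120], [17, 137, 115], [18, 135, 123], [12, 181, 79], [12, 176, 120], [12, 185, 91]]
[ 11 171  97]
[ 12 184 101]
[ 17 141 119]
[ 23  18 130]
```

View pics/crop1.png

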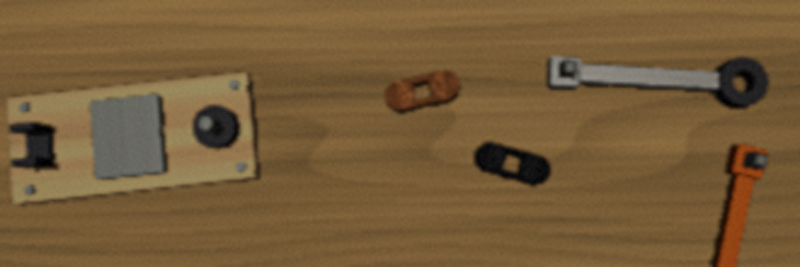

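The crop confirms it: the brown oval with a square hole is the beech grip, the grey lever has its eye to the right, and the stand has its pin to the right. Next I'll refine the positions with masks and plan the first move.

```bash
cat >> h.py <<'E'
from scipy.spatial.transform import Rotation as Ro
def plan(P,yaw,n=None):
    """rows from the measured pose to TCP P (mm), pointing down, tool y along yaw deg (mod 180)"""
    o=ctrl.get_obs(); R=Ro.from_rotvec(o['orientation']).as_matrix(); p=o['ee_pos']
    y0=np.degrees(np.arctan2(R[1,1],R[0,1])); dy=(yaw-y0+90)%180-90; yw=np.radians(y0+dy)
    Rt=np.array([[0,0,-1],[np.cos(yw),np.sin(yw),0]]); Rt=np.column_stack([Rt[0],Rt[1],np.cross(Rt[0],Rt[1])])
    D=Ro.from_matrix(R.T@Rt).as_rotvec(degrees=True); L=np.array(P)-p
    n=n or int(np.ceil(max(np.linalg.norm(L)/55,np.linalg.norm(D)/10,1)))
    print('t',o['t'],'ee',p.round(1),'yaw',round(y0,1),'F',np.round(o['ft_force'],1),'M',np.round(o['moment'],2),'w',round(o['width'],1),'q6',o['qpos'][5].round(2),'left',L.round(1),D.round(2),'rows',n)
    for k in range(n):
        Rk=R@Ro.from_rotvec(D*k/n,degrees=True).as_matrix()
        print((Rk.T@L/n/1000).round(4).tolist()+(D/n).round(2).tolist())
E
python3 - <<'E'
from h import *
d=load('top0');im=d['pixels'];hsv=cv2.cvtColor(im,cv2.COLOR_BGR2HSV)
m=((hsv[...,0]<15)&(hsv[...,1]>155)).astype(np.uint8); w=np.zeros_like(m);w[185:220,238:282]=m[185:220,238:282]
c=max(cv2.findContours(w,0,2)[0],key=cv2.contourArea)
q=np.array([ray(d,p[0],22)[:2] for p in c],np.float32); r=cv2.minAreaRect(q);print('grip',r)
R=Ro.from_rotvec(ctrl.get_obs()['orientation']).as_matrix();print(R.round(2))
plan([523,-14,180],107+90)
E
```

```text
grip ((526.3145141601562, -13.050857543945312), (31.566068649291992, 75.68190002441406), 11.432376861572266)
[[-0.    0.42 -0.91]
 [ 0.   -0.91 -0.42]
 [-1.   -0.   -0.  ]]
t 0.1 ee [ 264.2 -565.8  222. ] yaw -65.0 F [-0.1  0.2 -0.9] M [0.   0.   0.01] w 87.6 q6 -0.02 left [258.8 551.8 -42. ] [-8.197e+01 -6.000e-02  7.000e-02] rows 12
[0.0035, -0.0325, -0.039, -6.83, -0.01, 0.01]
[0.0035, -0.0277, -0.0426, -6.83, -0.01, 0.01]
[0.0035, -0.0224, -0.0456, -6.83, -0.01, 0.01]
[0.0035, -0.0168, -0.0479, -6.83, -0.01, 0.01]
[0.0035, -0.011, -0.0496, -6.83, -0.01, 0.01]
[0.0035, -0.005, -0.0505, -6.83, -0.01, 0.01]
[0.0035, 0.001, -0.0508, -6.83, -0.01, 0.01]
[0.0035, 0.007, -0.0503, -6.83, -0.01, 0.01]
[0.0035, 0.013, -0.0491, -6.83, -0.01, 0.01]
[0.0035, 0.0187, -0.0472, -6.83, -0.01, 0.01]
[0.0035, 0.0242, -0.0447, -6.83, -0.01, 0.01]
[0.0035, 0.0293, -0.0415, -6.83, -0.01, 0.01]
```

Emit:
carry_out(commands=[[0.002,-0.032,-0.039,-6.8,0,0],[0.002,-0.028,-0.043,-6.8,0,0],[0.002,-0.022,-0.046,-6.8,0,0],[0.002,-0.017,-0.048,-6.8,0,0],[0.002,-0.011,-0.05,-6.8,0,0],[0.002,-0.005,-0.051,-6.8,0,0],[0.002,0.001,-0.051,-6.8,0,0],[0.002,0.007,-0.05,-6.8,0,0]], grip=0)

```text
t: 1.1
ee_pos: [437.2, -187.0, 203.9]
orientation: [1.327, 1.132, -1.327]
ft_force: [0.7, -0.3, 0.1]
width: 88.3
```

```bash
python3 -c "
from h import *
plan([500,-14,180],194)"
```

```text
t 1.1 ee [ 437.2 -187.   203.9] yaw -9.2 F [ 0.7 -0.3  0.1] M [-0.03 -0.08 -0.04] w 88.3 q6 -0.27 left [ 62.8 173.  -23.9] [-23.2   -0.14   0.08] rows 4
[0.0061, 0.0086, -0.0452, -5.8, -0.03, 0.02]
[0.006, 0.0131, -0.0441, -5.8, -0.03, 0.02]
[0.006, 0.0175, -0.0425, -5.8, -0.03, 0.02]
[0.006, 0.0217, -0.0406, -5.8, -0.03, 0.02]
```

Emit:
carry_out(commands=[[0.006,0.013,-0.045,-5.8,0,0],[0.006,0.018,-0.044,-5.8,0,0],[0.006,0.022,-0.042,-5.8,0,0],[0.006,0.026,-0.04,-5.8,0,0],[0,0,0,0,0,0]])

```text
t: 1.72
ee_pos: [519.3, -6.2, 178.7]
orientation: [1.014, 1.325, -1.013]
ft_force: [-0.3, -0.7, 0.1]
width: 87.4
```

Run:
```python
from h import *
d=grab('wrist','w1')
im=d['pixels'];plan([525,-13,60],194)
R=cv2.Rodrigues(np.array(d['rvec'],float))[0];print(-R.T@np.array(d['tvec']).ravel(),R.round(2))
print(proj(d,[525,-13,28]))
```

```text
t 1.775 ee [518.6  -7.5 178.8] yaw 15.0 F [0.5 0.2 0.2] M [-0.05 -0.07  0.03] w 87.8 q6 -0.3 left [   6.4   -5.5 -118.8] [ 0.96 -0.15  0.12] rows 3
[0.0396, 0.0017, 0.0024, 0.32, -0.05, 0.04]
[0.0396, 0.0016, 0.0024, 0.32, -0.05, 0.04]
[0.0396, 0.0016, 0.0024, 0.32, -0.05, 0.04]
[498.09411265  71.45011645 339.60667872] [[ 0.97  0.26 -0.  ]
 [ 0.25 -0.92  0.29]
 [ 0.07 -0.28 -0.96]]
[[260.27303989 183.44610765]]
```

View pics/w1.png

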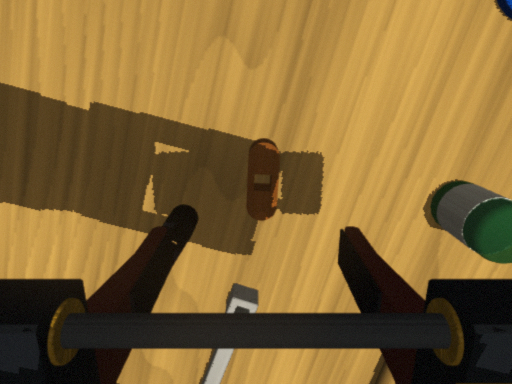

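The wrist view shows the grip with its hole at about (262,180), close to the line between the fingers. The glue bottle is clear at the right and the lever block is at (243,295).

Run:
```python
from h import *
d=load('w1');im=d['pixels'];hsv=cv2.cvtColor(im,cv2.COLOR_BGR2HSV)
print(hsv[150,262],hsv[180,262],hsv[205,262],hsv[170,240],hsv[180,300])
m=((hsv[...,0]<14)&(hsv[...,1]>170)).astype(np.uint8);w=np.zeros_like(m);w[130:230,235:295]=m[130:230,235:295]
cs=cv2.findContours(w,cv2.RETR_CCOMP,2)
for c,h in zip(cs[0],cs[1][0]):
    if cv2.contourArea(c)<15: continue
    for z in (0,28):
        q=np.array([ray(d,p[0],z)[:2] for p in c],np.float32); print(z,h[3],cv2.minAreaRect(q),cv2.boundingRect(c))
```

```text
[ 14 196  65] [ 19 161  84] [ 13 186  59] [ 18 167  75] [ 19 154  88]
0 -1 ((538.1936645507812, -52.29608154296875), (7.621455669403076, 12.639729499816895), 36.045902252197266) (258, 209, 10, 11)
28 -1 ((534.8875732421875, -42.09342575073242), (6.993077278137207, 11.597607612609863), 36.04555892944336) (258, 209, 10, 11)
0 -1 ((527.31787109375, -52.71348571777344), (9.198598861694336, 12.925222396850586), 32.484432220458984) (247, 206, 11, 12)
28 -1 ((524.908447265625, -42.476444244384766), (8.440193176269531, 11.85954475402832), 32.484413146972656) (247, 206, 11, 12)
0 -1 ((540.0250854492188, -14.482518196105957), (5.204439640045166, 10.835718154907227), 16.069360733032227) (271, 176, 6, 11)
28 -1 ((536.5679931640625, -7.39751672744751), (4.775340557098389, 9.94233226776123), 16.06950569152832) (271, 176, 6, 11)
0 -1 ((531.1694946289062, -33.04462814331055), (31.077611923217773, 39.103397369384766), 79.5240478515625) (247, 176, 30, 39)
28 -1 ((528.4425659179688, -24.42919921875), (28.515321731567383, 35.879371643066406), 79.52405548095703) (247, 176, 30, 39)
0 29 ((527.053039550781
[... 264 characters left out ...]
4453), (6.404140949249268, 13.196720123291016), 28.93817901611328) (260, 190, 8, 13)
28 29 ((530.9453125, -24.3716983795166), (5.8760833740234375, 12.108636856079102), 28.93817138671875) (260, 190, 8, 13)
0 -1 ((523.14111328125, 5.969152450561523), (30.923749923706055, 33.190582275390625), 15.081893920898438) (248, 142, 31, 33)
28 -1 ((521.0761108398438, 11.367949485778809), (28.37411880493164, 30.454082489013672), 15.081902503967285) (248, 142, 31, 33)
0 75 ((514.7576904296875, 3.4185657501220703), (7.27680778503418, 5.821893215179443), 60.41666793823242) (250, 155, 8, 7)
28 75 ((513.3837890625, 9.027629852294922), (6.676858425140381, 5.341863632202148), 60.416046142578125) (250, 155, 8, 7)
```

Run:
```python
from h import *
plan([525,-13.5,55],195,3)
d=load('w1')
for z in (0,14,28): print(ray(d,(262,180),z))
```

```text
t 1.775 ee [518.6  -7.5 178.8] yaw 15.0 F [0.5 0.2 0.2] M [-0.05 -0.07  0.03] w 87.8 q6 -0.3 left [   6.4   -6.  -123.8] [-0.04 -0.15  0.12] rows 3
[0.0413, 0.0016, 0.0026, -0.01, -0.05, 0.04]
[0.0413, 0.0016, 0.0026, -0.01, -0.05, 0.04]
[0.0413, 0.0016, 0.0025, -0.01, -0.05, 0.04]
[528.16936274 -16.52636698   0.        ]
[526.92953583 -12.89961037  14.        ]
[525.68970891  -9.27285375  28.        ]
```

Emit:
carry_out(commands=[[0.042,0.002,0.0025,0,0,0],[0.042,0.002,0.0025,0,0,0],[0.042,0.002,0.0025,0,0,0],[0.02,0,0,0,0,0],[0,0,0,0,0,0]])

```text
t: 2.4
ee_pos: [525.0, -19.3, 30.4]
orientation: [1.023, 1.319, -1.023]
ft_force: [0.7, 0.3, 0.5]
width: 87.9
```

```bash
python3 -c "
from h import *
plan([526,-13,4],195)"
```

```text
t 2.4 ee [525.  -19.3  30.4] yaw 14.4 F [0.7 0.3 0.5] M [-0.05 -0.11 -0.05] w 87.9 q6 -0.31 left [  1.    6.3 -26.4] [-0.63 -0.06  0.05] rows 1
[0.0264, 0.0025, -0.0058, -0.63, -0.06, 0.05]
```

Emit:
carry_out(commands=[[0.01,0.0025,-0.006,-0.6,0,0],[0.014,0,0,0,0,0],[0,0,0,0,0,0]])

```text
t: 2.78
ee_pos: [527.0, -13.7, 7.1]
orientation: [1.017, 1.32, -1.014]
ft_force: [-0.1, -0.4, -0.4]
width: 88.1
```

```bash
python3 -c "
from h import *
plan([526,-13,4],195)"
```

```text
t 2.775 ee [527.  -13.7   7.1] yaw 14.9 F [-0.1 -0.4 -0.4] M [-0.05 -0.08  0.01] w 88.1 q6 -0.31 left [-1.   0.7 -3.1] [-0.12  0.   -0.12] rows 1
[0.0031, -0.0008, -0.0009, -0.12, 0.0, -0.12]
```

Emit:
carry_out(commands=[[0.002,0,0,0,0,0],[0,0,0,0,0,0],[0,0,0,0,0,0],[0,0,0,0,0,0],[0,0,0,0,0,0],[0,0,0,0,0,0]], grip=1)

```text
t: 3.52
ee_pos: [528.0, -13.5, 6.2]
orientation: [1.017, 1.318, -1.013]
ft_force: [-0.2, 0.5, -0.6]
width: 31.1
```

```bash
python3 -c "
from h import *
plan([526,-13,100],195)"
```

```text
t 3.525 ee [528.  -13.5   6.2] yaw 14.9 F [-0.2  0.5 -0.6] M [-0.02 -0.11  0.  ] w 31.1 q6 -0.31 left [-2.   0.5 93.8] [-0.1   0.04 -0.24] rows 2
[-0.0469, -0.0007, -0.0005, -0.05, 0.02, -0.12]
[-0.0469, -0.0008, -0.0005, -0.05, 0.02, -0.12]
```

Emit:
carry_out(commands=[[-0.05,0,0,0,0,0],[-0.05,0,0,0,0,0],[-0.05,0,0,0,0,0],[-0.02,0,0,0,0,0]])

```text
t: 4.03
ee_pos: [525.5, -13.5, 178.4]
orientation: [1.015, 1.323, -1.017]
ft_force: [0.3, -0.3, -0.9]
width: 30.3
```

Run:
```python
from h import *
d=load('top0');im=d['pixels'];hsv=cv2.cvtColor(im,cv2.COLOR_BGR2HSV)
m=((hsv[...,1]<60)&(hsv[...,2]>80)).astype(np.uint8);w=np.zeros_like(m);w[180:215,305:405]=m[180:215,305:405]
c=max(cv2.findContours(w,0,2)[0],key=cv2.contourArea)
q=np.array([ray(d,p[0],28)[:2] for p in c],np.float32);r=cv2.minAreaRect(q);print('lever grey',r,cv2.boundingRect(c))
# bar centreline columns
pts=[]
for u in range(333,378):
    v=np.where(w[:,u])[0]
    pts.append(ray(d,(u,(v.min()+v.max())/2),28)[:2])
vx=cv2.fitLine(np.array(pts,np.float32),cv2.DIST_HUBER,0,.01,.01).ravel();print('bar',vx,np.degrees(np.arctan2(vx[1],vx[0])),len(v))
k=((hsv[...,2]<55)).astype(np.uint8);w=np.zeros_like(k);w[185:212,375:405]=k[185:212,375:405]
c=max(cv2.findContours(w,0,2)[0],key=cv2.contourArea);(u,v),rad=cv2.minEnclosingCircle(c);print('eye',u,v,rad,ray(d,(u,v),17),ray(d,(u,v),34))
plan([536,-175,175],175.4)
```

```text
lever grey ((534.0365600585938, -228.51356506347656), (171.1417236328125, 28.226076126098633), 83.05803680419922) (312, 188, 70, 13)
bar [ 7.8438051e-02  9.9691898e-01  5.3579968e+02 -2.3985402e+02] 85.501205 6
eye 388.984375 199.90625 12.165996551513672 [ 525.094621   -336.71634632   17.        ] [ 523.32583846 -331.15714181   34.        ]
t 4.025 ee [525.5 -13.5 178.4] yaw 14.9 F [ 0.3 -0.3 -0.9] M [ 0.01 -0.09  0.04] w 30.3 q6 -0.31 left [  10.5 -161.5   -3.4] [19.5  -0.05  0.14] rows 3
[0.0011, -0.0105, 0.0529, 6.5, -0.02, 0.05]
[0.0011, -0.0044, 0.0538, 6.5, -0.02, 0.05]
[0.0011, 0.0017, 0.0539, 6.5, -0.02, 0.05]
```

Emit:
carry_out(commands=[[0,-0.01,0.053,6.5,0,0],[0,-0.004,0.054,6.5,0,0],[0,0.002,0.054,6.5,0,0],[0,0,0,0,0,0],[0,0,0,0,0,0]])

```text
t: 4.65
ee_pos: [538.3, -178.7, 181.2]
orientation: [1.275, 1.164, -1.271]
ft_force: [-0.8, 0.5, 0.3]
width: 30.3
```

Run:
```python
from h import *
d=grab('wrist','w2');plan([538,-155,100],175.5)
print(proj(d,[[538,-155,62],[538,-155,30]]))
cv2.imwrite('pics/w2c.png',cv2.resize(d['pixels'][60:320,120:440],(800,650)[:1]+(600,),interpolation=cv2.INTER_CUBIC))
```

```text
t 4.7 ee [ 538.5 -178.5  181.2] yaw -5.0 F [ 0.8 -0.3  0. ] M [-0.08 -0.09  0.01] w 30.0 q6 -0.26 left [ -0.5  23.5 -81.2] [-0.5  -0.01 -0.18] rows 2
[0.0406, -0.0014, -0.0117, -0.25, -0.01, -0.09]
[0.0406, -0.0013, -0.0117, -0.25, -0.01, -0.09]
[[252.89608078 157.00521543]
 [253.04762881 150.0913001 ]]
```

View pics/w2.png

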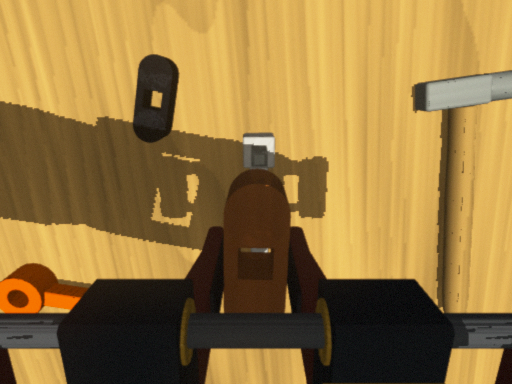

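Run:
```python
from h import *
d=load('w2');im=d['pixels']
a=cv2.resize(im[125:185,215:305],(600,400),interpolation=cv2.INTER_CUBIC)
b=cv2.resize(im[165:310,215:305],(200*1,322),interpolation=cv2.INTER_CUBIC)
o=np.zeros((400,800,3),np.uint8);o[:,:600]=a;o[:322,600:]=cv2.convertScaleAbs(b,alpha=2.2);cv2.imwrite('pics/c2.png',o)
```

```text
(no output)
```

View pics/c2.png

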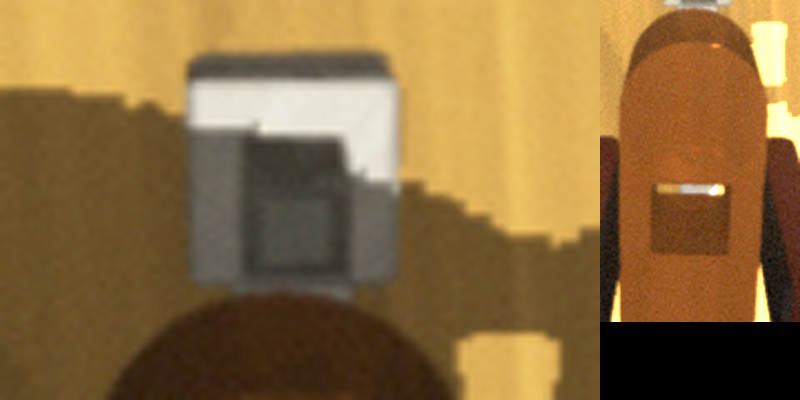

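Run:
```python
from h import *
d=load('w2')
print('block',ray(d,(258.4,151.6),30),'shaft',ray(d,(259,159.2),62),'hole top',ray(d,(255.3,263.2),203))
print('hole edges',[ray(d,(215+(x-600)/2.222-.5,263),203)[0].round(1) for x in(651,730)],[ray(d,(255,165+y/2.222-.5),203)[1].round(1) for y in(184,254)])
print('bot edges of tip',ray(d,(256.5,167.6),203))
```

```text
block [ 542.84221293 -156.85727222   30.        ] shaft [ 542.95112348 -157.32674991   62.        ] hole top [ 537.83906792 -175.90156596  203.        ]
hole edges [np.float64(529.7), np.float64(546.0)] [np.float64(-167.8), np.float64(-184.0)]
bot edges of tip [ 542.32447064 -131.00520384  203.        ]
```

The shaft is at about (543,-157) and the hole is 2.6 mm in +y from the TCP. I'll go above the shaft and look again.

```bash
python3 -c "
from h import *
plan([543.5,-159.7,82],175.5,4)"
```

```text
t 4.7 ee [ 538.5 -178.5  181.2] yaw -5.0 F [ 0.8 -0.3  0. ] M [-0.08 -0.09  0.01] w 30.0 q6 -0.26 left [  5.   18.8 -99.2] [-0.5  -0.01 -0.18] rows 4
[0.0248, 0.0008, -0.0048, -0.12, -0.0, -0.05]
[0.0248, 0.0008, -0.0048, -0.12, -0.0, -0.05]
[0.0248, 0.0008, -0.0048, -0.12, -0.0, -0.05]
[0.0248, 0.0009, -0.0048, -0.12, -0.0, -0.05]
```

Emit:
carry_out(commands=[[0.01,0.001,-0.006,0,0,0],[0.027,0.001,-0.006,0,0,0],[0.025,0.001,-0.006,0,0,0],[0.02,0.001,0,0,0,0],[0,0,0,0,0,0]])

```text
t: 5.32
ee_pos: [543.7, -152.6, 94.9]
orientation: [1.267, 1.172, -1.264]
ft_force: [-0.5, -0.2, -0.7]
width: 29.8
```

Run:
```python
from h import *
d=grab('wrist','w3');plan([543.5,-159.7,82],175.5)
im=d['pixels']
b=cv2.resize(im[130:330,165:345],(540,600),interpolation=cv2.INTER_CUBIC)
cv2.imwrite('pics/c3.png',cv2.convertScaleAbs(b,alpha=2.0))
```

```text
t 5.375 ee [ 544.3 -152.8   95.8] yaw -4.4 F [-0.2  0.1 -0.2] M [-0.02 -0.08  0.03] w 30.0 q6 -0.22 left [ -0.8  -6.9 -13.8] [ 0.07 -0.07 -0.14] rows 1
[0.0138, -0.0003, 0.007, 0.07, -0.07, -0.14]
```

View pics/c3.png

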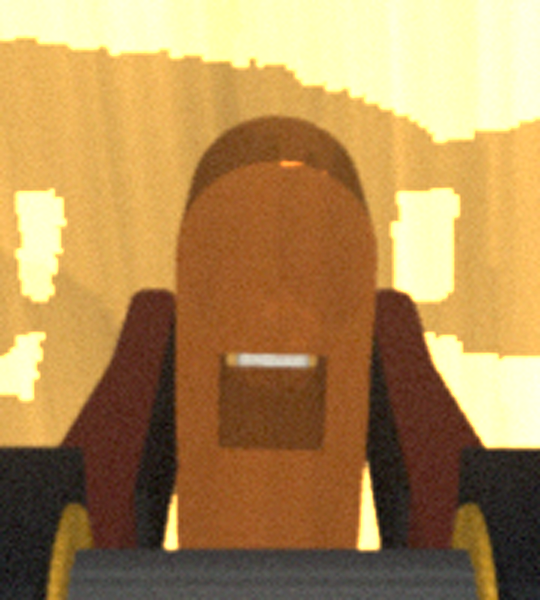

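Run:
```python
from h import *
d=load('w3')
P=ray(d,(165+273/3-.5,130+360/3-.5),28);print('bar pt',P,'-> shaft x',P[0]+.0787*(-157-P[1]))
P=ray(d,(165+273/3-.5,130+360/3-.5),28)
print('hole',ray(d,(165+272/3-.5,130+401/3-.5),95.8-6.2+28),[ray(d,(255,130+y/3-.5),117.6)[1] for y in(353,449)])
plan([543.7,-159.8,78],175.5,3)
```

```text
bar pt [ 540.47352193 -188.05992688   28.        ] -> shaft x 542.9179381771373
hole [ 543.24528601 -149.33313889  117.6       ] [np.float64(-141.2791164552832), np.float64(-157.6287534393976)]
t 5.375 ee [ 544.3 -152.8   95.8] yaw -4.4 F [-0.2  0.1 -0.2] M [-0.02 -0.08  0.03] w 30.0 q6 -0.22 left [ -0.6  -7.  -17.8] [ 0.07 -0.07 -0.14] rows 3
[0.0059, -0.0, 0.0024, 0.02, -0.02, -0.05]
[0.0059, -0.0, 0.0023, 0.02, -0.02, -0.05]
[0.0059, -0.0, 0.0023, 0.02, -0.02, -0.05]
```

Emit:
carry_out(commands=[[0,0,0.004,0,0,0],[0,0,0.003,0,0,0],[0,0,0,0,0,0],[0.008,0,0,0,0,0],[0.005,0,0,0,0,0],[0,0,0,0,0,0]])

```text
t: 6.12
ee_pos: [545.2, -160.4, 84.4]
orientation: [1.269, 1.167, -1.261]
ft_force: [-0.0, -0.3, -0.4]
width: 29.8
```

```bash
python3 -c "
from h import *
plan([543.6,-160,66],175.5,3)
d=grab('wrist','w4');b=cv2.resize(d['pixels'][190:300,215:305],(540,600),interpolation=cv2.INTER_CUBIC)
cv2.imwrite('pics/c4.png',cv2.convertScaleAbs(b,alpha=2.5))
for P in ([543,-157,62],[543,-157,30]): print(proj(d,P))"
```

```text
t 6.125 ee [ 545.2 -160.4   84.4] yaw -4.4 F [-0.  -0.3 -0.4] M [-0.09 -0.01 -0.02] w 29.8 q6 -0.23 left [ -1.6   0.4 -18.4] [ 0.09 -0.01 -0.37] rows 3
[0.0061, -0.0006, -0.0001, 0.03, -0.0, -0.12]
[0.0061, -0.0006, -0.0001, 0.03, -0.0, -0.12]
[0.0061, -0.0006, -0.0001, 0.03, -0.0, -0.12]
[[251.99992824 224.57383777]]
[[252.16341003 205.98074776]]
```

View pics/c4.png

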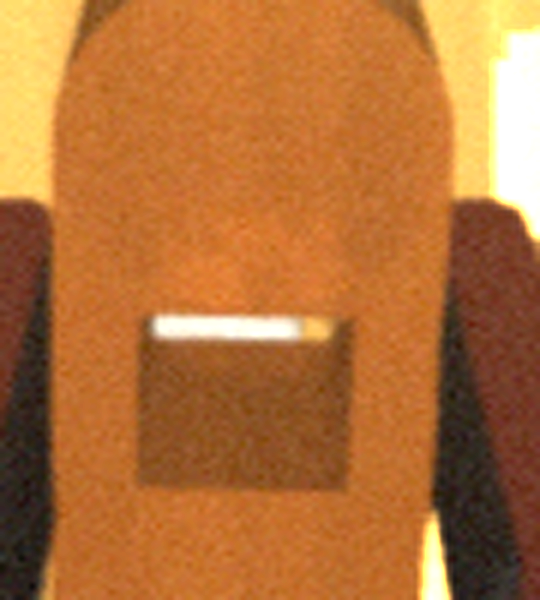

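Run:
```python
from h import *
d=load('w4')
f=lambda x,y:(215+x/6-.5,190+y*110/600-.5)
P=ray(d,f(225.5,328),28);print('bar pt',P,'shaft x',P[0]+.0787*(-157-P[1]))
print('bar w',ray(d,f(298,328),28)-ray(d,f(153,328),28))
print('hole',ray(d,f(245,404),84.4-6.2+28),[ray(d,f(245,y),106.2)[1] for y in(318,491)])
```

```text
bar pt [ 540.24190881 -190.52109767   28.        ] shaft x 542.8800191967159
bar w [17.10327158 -1.37939019  0.        ]
hole [ 544.62860659 -157.79645668  106.2       ] [np.float64(-149.80236982497382), np.float64(-166.13717627630786)]
```

Emit:
carry_out(commands=[[0.004,-0.0017,-0.0005,0,0,0],[0.005,0,0,0,0,0],[0.005,0,0,0,0,0],[0,0,0,0,0,0]])

```text
t: 6.68
ee_pos: [543.5, -159.6, 69.4]
orientation: [1.269, 1.167, -1.261]
ft_force: [0.1, -0.0, -0.4]
width: 30.0
```

```bash
python3 -c "
from h import *
plan([543.5,-160,60],175.5,2)"
```

```text
t 6.675 ee [ 543.5 -159.6   69.4] yaw -4.4 F [ 0.1 -0.  -0.4] M [ 0.01 -0.04  0.03] w 30.0 q6 -0.23 left [-0.  -0.4 -9.4] [ 0.09 -0.02 -0.37] rows 2
[0.0047, -0.0, 0.0002, 0.05, -0.01, -0.18]
[0.0047, -0.0, 0.0002, 0.05, -0.01, -0.18]
```

Emit:
carry_out(commands=[[0.004,0,0,0,0,0],[0.004,0,0,0,0,0],[0,0,0,0,0,0]])

```text
t: 7.05
ee_pos: [543.7, -159.6, 60.9]
orientation: [1.269, 1.167, -1.261]
ft_force: [0.1, 0.8, -0.7]
width: 29.9
```

Emit:
carry_out(commands=[[0.004,0,0,0,0,0],[0.004,0,0,0,0,0],[0.004,0,0,0,0,0],[0,0,0,0,0,0]])

```text
t: 7.55
ee_pos: [543.9, -159.7, 48.1]
orientation: [1.269, 1.167, -1.261]
ft_force: [-0.6, 0.6, -1.2]
width: 30.0
```

Emit:
carry_out(commands=[[0.004,0,0,0,0,0],[0.004,0,0,0,0,0],[0.002,0,0,0,0,0],[0,0,0,0,0,0]])

```text
t: 8.05
ee_pos: [543.9, -159.6, 37.3]
orientation: [1.269, 1.167, -1.261]
ft_force: [1.0, -0.8, 0.3]
width: 29.8
```

Emit:
carry_out(commands=[[0.0015,0,0,0,0,0],[0.002,0,0,0,0,0],[0,0,0,0,0,0]])

```text
t: 8.43
ee_pos: [544.7, -159.7, 36.7]
orientation: [1.27, 1.166, -1.26]
ft_force: [-0.4, -0.4, -0.7]
width: 30.1
```

Emit:
carry_out(commands=[[0.004,0,0,0,0,0]])

```text
t: 8.55
ee_pos: [545.1, -159.9, 34.9]
orientation: [1.27, 1.165, -1.26]
ft_force: [-11.6, 2.1, 39.7]
width: 29.9
```

Emit:
carry_out(commands=[[0.003,0,0,0,0,0]])

```text
t: 8.68
ee_pos: [545.1, -159.9, 34.7]
orientation: [1.27, 1.165, -1.26]
ft_force: [-13.1, 4.6, 43.1]
width: 29.7
```

Emit:
carry_out(commands=[[-0.001,0,0,0,0,0],[0,0,0,0,0,0],[0,0,0,0,0,0],[0,0,0,0,0,0],[0,0,0,0,0,0]], grip=0)

```text
t: 9.3
ee_pos: [545.3, -160.0, 35.5]
orientation: [1.27, 1.165, -1.26]
ft_force: [-0.3, 0.2, 0.2]
width: 76.5
```

Emit:
carry_out(commands=[[-0.02,0,0,0,0,0],[-0.04,0,0,0,0,0],[-0.05,0,0,0,0,0],[0,0,0.045,0,0,0],[0,0,0.05,0,0,0],[0,0,0,0,0,0]])

```text
t: 10.05
ee_pos: [538.5, -257.2, 156.4]
orientation: [1.269, 1.16, -1.256]
ft_force: [0.4, -0.5, -0.4]
width: 87.8
```

Run:
```python
from h import *
d=grab('wrist','w5');plan([534.2,-272,60],175.5)
print(proj(d,[[543,-157,62],[543,-157,58],[529,-336,34],[533.6,-275,28]]))
```

```text
t 10.1 ee [ 538.3 -255.6  156.1] yaw -4.3 F [ 0.7 -0.1  0.4] M [-0.02 -0.06  0.05] w 87.8 q6 -0.39 left [ -4.1 -16.4 -96.1] [ 0.21  0.1  -0.75] rows 2
[0.0481, -0.0021, 0.0082, 0.11, 0.05, -0.37]
[0.0481, -0.0017, 0.0083, 0.11, 0.05, -0.37]
[[250.07373887  56.44699629]
 [250.08199083  56.89367191]
 [250.64370762 263.69426447]
 [250.30131678 200.00668632]]
```

View pics/w5.png

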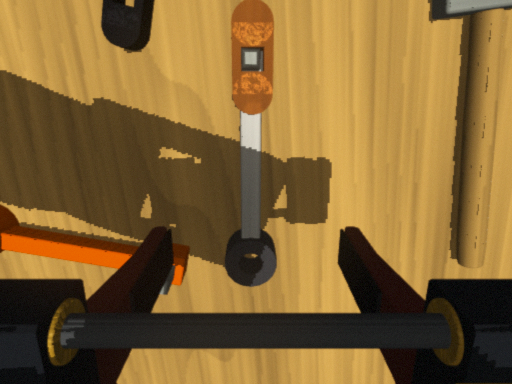

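The grip sits on the shaft, which shows through the hole at (252,58). The eye is at about (251,257).

Run:
```python
from h import *
d=load('w5');im=d['pixels'];hsv=cv2.cvtColor(im,cv2.COLOR_BGR2HSV)
k=(hsv[...,2]<60).astype(np.uint8);w=np.zeros_like(k);w[225:290,215:285]=k[225:290,215:285]
# only strong grey/dark (low saturation-ish vs shadowed wood)
c=max(cv2.findContours(w,0,2)[0],key=cv2.contourArea);print(cv2.boundingRect(c),cv2.contourArea(c))
(u,v),r=cv2.minEnclosingCircle(c);E=ray(d,(u,v),20);E2=ray(d,(u,v),30)
S=ray(d,(252,58),62);print('eye',E,E2,'shaft',S)
e=np.array(E+E2)/2;di=(S-e)[:2];print(np.linalg.norm(di),np.degrees(np.arctan2(di[1],di[0])))
di/=np.linalg.norm(di);B=S[:2]-118*di;print('balance',B, e[:2]+62*di)
pts=[]
for vv in range(120,225):
    g=np.where((hsv[vv,225:280,1]<70))[0]
    if 10<len(g)<28: pts.append(ray(d,(225+g.mean(),vv),28)[:2])
f=cv2.fitLine(np.array(pts,np.float32),cv2.DIST_HUBER,0,.01,.01).ravel();print('bar',len(pts),f,np.degrees(np.arctan2(f[1],f[0])))
```

```text
(225, 229, 50, 57) 1677.0
eye [ 528.40314132 -335.58888711   20.        ] [ 528.85588508 -330.21081423   30.        ] shaft [ 544.26956391 -158.11858736   62.        ]
175.4796318344344 84.88658853397926
balance [ 533.75252575 -275.64897454] [ 534.1554146  -271.14659639]
bar 105 [ 8.5427776e-02  9.9634439e-01  5.3615735e+02 -2.4328493e+02] 85.09937
```

Emit:
carry_out(commands=[[0.04,-0.001,0.007,0,0,-0.4],[0.04,-0.001,0.007,0.3,0,-0.4],[0.03,-0.001,0.003,0,0,0],[0,0,0,0,0,0]])

```text
t: 10.6
ee_pos: [535.9, -269.1, 46.8]
orientation: [1.266, 1.17, -1.267]
ft_force: [0.3, -0.8, 0.2]
width: 87.7
```

```bash
python3 -c "
from h import *
plan([533.6,-274.5,4],175,3)"
```

```text
t 10.6 ee [ 535.9 -269.1   46.8] yaw -4.5 F [ 0.3 -0.8  0.2] M [-0.1  -0.06 -0.04] w 87.7 q6 -0.41 left [ -2.3  -5.4 -42.8] [ 0.54  0.09 -0.05] rows 3
[0.0143, -0.0006, 0.0018, 0.18, 0.03, -0.02]
[0.0143, -0.0006, 0.0019, 0.18, 0.03, -0.02]
[0.0143, -0.0006, 0.0019, 0.18, 0.03, -0.02]
```

Emit:
carry_out(commands=[[0.01,-0.001,0.003,0.2,0,0],[0.015,-0.001,0.002,0.2,0,0],[0.013,0,0,0.1,0,0],[0,0,0,0,0,0]])

```text
t: 11.1
ee_pos: [535.6, -273.7, 9.7]
orientation: [1.272, 1.162, -1.27]
ft_force: [0.0, 0.6, 0.2]
width: 87.9
```

```bash
python3 -c "
from h import *
plan([533.6,-274.5,3],175,3)"
```

```text
t 11.1 ee [ 535.6 -273.7    9.7] yaw -4.9 F [0.  0.6 0.2] M [ 0.01 -0.07 -0.01] w 87.9 q6 -0.4 left [-2.  -0.8 -6.7] [ 0.09  0.17 -0.27] rows 3
[0.0022, -0.0006, 0.0003, 0.03, 0.06, -0.09]
[0.0022, -0.0006, 0.0003, 0.03, 0.06, -0.09]
[0.0022, -0.0006, 0.0003, 0.03, 0.06, -0.09]
```

Emit:
carry_out(commands=[[0.0065,-0.002,0,0,0,0],[0,0,0,0,0,0]])

```text
t: 11.35
ee_pos: [533.6, -273.6, 3.0]
orientation: [1.272, 1.161, -1.27]
ft_force: [0.2, 0.6, 0.1]
width: 87.8
```

Emit:
carry_out(commands=[[0,0,0,0,0,0],[0,0,0,0,0,0],[0,0,0,0,0,0],[0,0,0,0,0,0],[0,0,0,0,0,0],[0,0,0,0,0,0],[0,0,0,0,0,0]], grip=1)

```text
t: 12.22
ee_pos: [534.3, -274.0, 4.0]
orientation: [1.272, 1.16, -1.269]
ft_force: [-0.7, -0.2, -0.5]
width: 21.1
```

Emit:
carry_out(commands=[[-0.015,0,0,0,0,0],[-0.015,0,0,0,0,0],[0,0,0,0,0,0]])

```text
t: 12.6
ee_pos: [532.9, -273.2, 35.0]
orientation: [1.272, 1.162, -1.271]
ft_force: [0.8, -0.0, -6.3]
width: 18.1
```

Run:
```python
from h import *
d=grab('wrist','w6');grab('scene','s6');plan([533.6,-274.5,165],175)
cv2.imwrite('pics/j6.png',np.hstack([d['pixels'][:300,120:390],cv2.resize(load('s6')['pixels'][130:330,40:300],(390,300))]))
```

```text
t 12.7 ee [ 532.2 -272.8   33.8] yaw -4.9 F [ 1.   0.8 -6.1] M [ 0.01 -0.07 -0.04] w 17.8 q6 -0.41 left [  1.4  -1.7 131.2] [ 0.07  0.11 -0.13] rows 3
[-0.0437, 0.0006, 0.0006, 0.02, 0.04, -0.04]
[-0.0437, 0.0006, 0.0006, 0.02, 0.04, -0.04]
[-0.0437, 0.0006, 0.0006, 0.02, 0.04, -0.04]
```

View pics/j6.png

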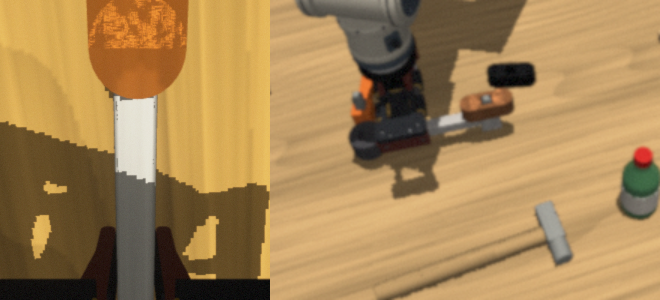

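The lever is lifted and level, the load is about 6.2 N and the moment is close to zero. Next I'll raise it and move it beside the stand (offset in x) so the wrist camera can see the pin and fork.

```bash
python3 -c "
from h import *
plan([410,200,200],184.75,12)"
```

```text
t 12.7 ee [ 532.2 -272.8   33.8] yaw -4.9 F [ 1.   0.8 -6.1] M [ 0.01 -0.07 -0.04] w 17.8 q6 -0.41 left [-122.2  472.8  166.2] [-9.68  0.12 -0.12] rows 12
[-0.014, -0.0135, -0.0384, -0.81, 0.01, -0.01]
[-0.0139, -0.013, -0.0385, -0.81, 0.01, -0.01]
[-0.0139, -0.0124, -0.0387, -0.81, 0.01, -0.01]
[-0.0139, -0.0119, -0.0389, -0.81, 0.01, -0.01]
[-0.0139, -0.0113, -0.0391, -0.81, 0.01, -0.01]
[-0.0139, -0.0108, -0.0392, -0.81, 0.01, -0.01]
[-0.0139, -0.0102, -0.0394, -0.81, 0.01, -0.01]
[-0.0139, -0.0097, -0.0395, -0.81, 0.01, -0.01]
[-0.0139, -0.0091, -0.0396, -0.81, 0.01, -0.01]
[-0.0139, -0.0086, -0.0398, -0.81, 0.01, -0.01]
[-0.0139, -0.008, -0.0399, -0.81, 0.01, -0.01]
[-0.0139, -0.0074, -0.04, -0.81, 0.01, -0.01]
```

Emit:
carry_out(commands=[[-0.03,0,0,0,0,0],[-0.04,0,0,0,0,0],[-0.04,0,-0.01,0,0,0],[-0.03,-0.01,-0.025,-0.8,0,0],[-0.015,-0.012,-0.036,-0.9,0,0],[-0.01,-0.012,-0.038,-0.9,0,0],[0,-0.012,-0.039,-0.9,0,0],[0,-0.012,-0.039,-0.9,0,0]])

```text
t: 13.7
ee_pos: [480.4, -78.5, 200.2]
orientation: [1.217, 1.207, -1.22]
ft_force: [1.0, 0.3, -6.6]
width: 17.7
```

Emit:
carry_out(commands=[[0,-0.012,-0.039,-0.9,0,0],[0,-0.012,-0.039,-0.9,0,0],[0,-0.01,-0.039,-0.9,0,0],[0,-0.01,-0.04,-0.9,0,0],[0,-0.01,-0.04,-0.8,0,0],[0,-0.008,-0.035,-0.8,0,0],[0,-0.004,-0.02,0,0,0],[0,0,0,0,0,0]])

```text
t: 14.7
ee_pos: [398.2, 180.5, 198.5]
orientation: [1.143, 1.256, -1.152]
ft_force: [-0.0, -0.1, -5.8]
width: 17.6
```

Run:
```python
from h import *
plan([410,200,200],184.75)
```

```text
t 14.7 ee [398.2 180.5 198.5] yaw 4.9 F [-0.  -0.1 -5.8] M [-0.06 -0.09 -0.02] w 17.6 q6 0.31 left [11.8 19.5  1.5] [ 0.16 -0.09  0.49] rows 1
[-0.0015, 0.0134, -0.0184, 0.16, -0.09, 0.49]
```

Emit:
carry_out(commands=[[0,0.007,-0.028,0,0,0.4],[0,0.005,-0.025,0,0,0],[0,0,0,0,0,0]])

```text
t: 15.08
ee_pos: [405.5, 233.2, 197.7]
orientation: [1.145, 1.25, -1.149]
ft_force: [-0.0, 0.6, -5.4]
width: 17.9
```

Run:
```python
from h import *
d=grab('wrist','w7')
plan([410,200,200],184.75)
print(proj(d,[[491,192.6,80],[476,372,70]]))
```

```text
t 15.125 ee [405.  232.4 197.5] yaw 4.8 F [ 0.4 -0.3 -6.7] M [-0.04 -0.    0.05] w 18.2 q6 0.41 left [  5.  -32.4   2.5] [0.09 0.06 0.22] rows 1
[-0.0025, 0.0022, 0.0327, 0.09, 0.06, 0.22]
[[347.63654773 235.58206279]
 [363.2907102   15.69056741]]
```

View pics/w7.png

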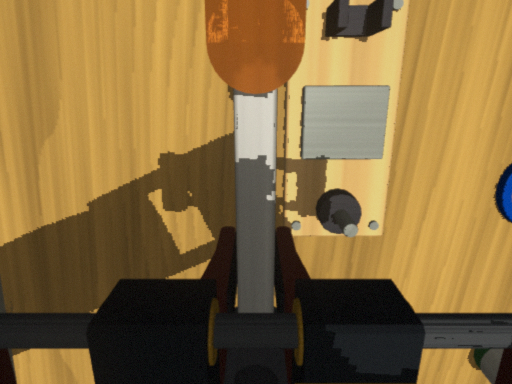

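Run:
```python
from h import *
d=load('w7');r=lambda u,v,z:ray(d,(u,v),z)[:2]
print('pin',r(351,230,80))
a,b=r(284,236,18),r(382,236,18);m=(a+b)/2;print('near edge mid',m,np.linalg.norm(b-a))
e=r(407,4,18);f=r(382.5,232,18);di=(e-f)/np.linalg.norm(e-f);print('edge dir',di,np.degrees(np.arctan2(di[1],di[0])))
s1,s2=r(296,226,18),r(374,226,18);print('screws',s1,s2,(s1+s2)/2,np.degrees(np.arctan2(*(s2-s1)[::-1]))+90)
print('center',m+125*di,'pin',m+35*di,'fork',m+215*di)
print('fork plates',[r(u,v,70) for u,v in((330,5),(390,5))])
```

```text
pin [493.09497972 198.2412237 ]
near edge mid [495.63656654 163.6983571 ] 107.49208446030468
edge dir [-0.09598022  0.99538324] 95.50774017379422
screws [453.7974931  172.01940934] [538.23233802 179.29001465] [496.01491556 175.654712  ] 94.9215457540883
center [483.63903889 288.12126227] pin [492.2772588  198.53677055] fork [475.00081898 377.70575399]
fork plates [array([449.40862048, 377.16663775]), array([494.96361536, 380.97688317])]
```

Run:
```python
from h import *
plan([487,259.5,129],185,4)
```

```text
t 15.125 ee [405.  232.4 197.5] yaw 4.8 F [ 0.4 -0.3 -6.7] M [-0.04 -0.    0.05] w 18.2 q6 0.41 left [ 82.   27.1 -68.5] [-0.16  0.06  0.22] rows 4
[0.017, 0.0211, -0.0051, -0.04, 0.01, 0.06]
[0.0171, 0.021, -0.005, -0.04, 0.01, 0.06]
[0.0171, 0.021, -0.005, -0.04, 0.01, 0.06]
[0.0171, 0.021, -0.005, -0.04, 0.01, 0.06]
```

Emit:
carry_out(commands=[[0,0.021,-0.005,0,0,0.2],[0,0.022,-0.006,0,0,0],[0.01,0.022,-0.006,0,0,0],[0.018,0.015,-0.003,0,0,0],[0.018,0,0,0,0,0],[0.015,0,0,0,0,0],[0,0,0,0,0,0]])

```text
t: 16.0
ee_pos: [483.9, 249.4, 132.6]
orientation: [1.144, 1.245, -1.158]
ft_force: [-0.5, -0.3, -6.2]
width: 18.0
```

Run:
```python
from h import *
plan([487,259.5,129],185)
s=grab('scene','s8');t=grab('top','t8');w=grab('wrist','w8')
o=np.hstack([cv2.resize(s['pixels'][30:230,270:470],(400,400)),cv2.resize(t['pixels'][160:280,70:210],(400,343))[:,:].copy() if 0 else cv2.resize(t['pixels'][165:285,75:195],(400,400))])
cv2.imwrite('pics/j8.png',o)
```

```text
t 16.0 ee [483.9 249.4 132.6] yaw 4.5 F [-0.5 -0.3 -6.2] M [-0.04 -0.1  -0.01] w 18.0 q6 0.38 left [ 3.1 10.1 -3.6] [-0.49  0.34  0.35] rows 1
[0.0035, 0.0039, -0.0099, -0.49, 0.34, 0.35]
```

View pics/j8.png

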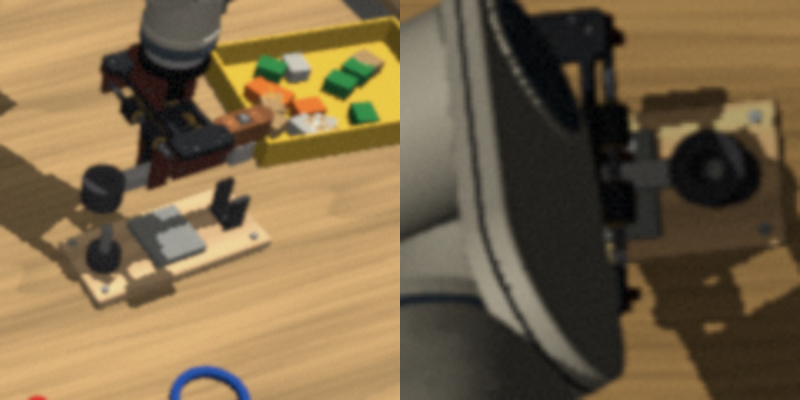

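Run:
```python
from h import *
t=load('t8');s=load('s8')
print('top eye',[ray(t,(169.2,215),z)[:2].round(1) for z in(145,162)])
print('scene eye mid',ray(s,(321.2,123.7),145.5)[:2].round(1),'scene pin',ray(s,(322,144),80)[:2].round(1))
T0=load('top0');print('top pin',ray(T0,(266/1.5625,337/1.5625),80)[:2].round(1))
di=np.array([-.085,.9964]);print('eye from TCP',np.array([483.9,249.4])-62.5*di)
```

```text
top eye [array([488.7, 182.4]), array([487.4, 178.8])]
scene eye mid [490.3 185.6] scene pin [494.5 192.8]
top pin [492.2 193.8]
eye from TCP [489.2125 187.125 ]
```

The scene, top and wrist views agree on a remaining shift of about (+3.5,+10) mm. The lever hangs level and clear of the stand, so I'll apply that.

Emit:
carry_out(commands=[[0.001,0.002,-0.005,-0.3,0.2,0.2],[0.001,0.002,-0.005,-0.2,0.1,0.1],[0,0,0,0,0,0],[0,0,0,0,0,0]])

```text
t: 16.65
ee_pos: [489.3, 262.5, 134.1]
orientation: [1.148, 1.248, -1.137]
ft_force: [0.6, 0.1, -5.9]
width: 18.1
```

Run:
```python
from h import *
plan([487,259.5,129],185)
s=grab('scene','s9');t=grab('top','t9');w=grab('wrist','w9')
o=np.hstack([cv2.resize(s['pixels'][80:180,290:410],(480,400),interpolation=cv2.INTER_CUBIC),cv2.resize(t['pixels'][180:250,145:200],(314,400),interpolation=cv2.INTER_CUBIC)])
cv2.imwrite('pics/j9.png',cv2.convertScaleAbs(o,alpha=1.3))
```

```text
t 16.65 ee [489.3 262.5 134.1] yaw 5.1 F [ 0.6  0.1 -5.9] M [-0.05 -0.11  0.01] w 18.1 q6 0.38 left [-2.3 -3.  -5.1] [ 0.13 -0.15 -0.35] rows 1
[0.005, -0.0026, 0.0028, 0.13, -0.15, -0.35]
```

Emit:
carry_out(commands=[[0,-0.001,0.0015,0.1,0,-0.3],[0,-0.001,0.001,0,0,0],[0,0,0,0,0,0],[0,0,0,0,0,0]])

```text
t: 17.3
ee_pos: [487.3, 259.2, 133.9]
orientation: [1.147, 1.251, -1.144]
ft_force: [0.3, 0.3, -6.5]
width: 17.6
```

Run:
```python
from h import *
plan([487,259.5,129],185)
t=grab('top','t10');s=grab('scene','s10')
def dark(d,x0,x1,y0,y1,th):
    g=cv2.cvtColor(d['pixels'],cv2.COLOR_BGR2GRAY)[y0:y1,x0:x1];k=(g<th).astype(np.uint8)
    for c in sorted(cv2.findContours(k,0,2)[0],key=cv2.contourArea)[-3:]:
        (u,v),r=cv2.minEnclosingCircle(c);print(round(u+x0,1),round(v+y0,1),'r',round(r,1),cv2.boundingRect(c),cv2.contourArea(c))
for n,d in (('old',load('t8')),('new',t)):
    print(n);dark(d,150,190,195,235,45)
for n,d in (('olds',load('s8')),('news',s)):
    print(n);dark(d,305,340,105,170,40)
o=ctrl.get_obs();R=Ro.from_rotvec(o['orientation']).as_matrix();print(R[:,0],o['ft_force'],o['moment'],o['width'],o['qvel'])
```

```text
t 17.3 ee [487.3 259.2 133.9] yaw 5.0 F [ 0.3  0.3 -6.5] M [ 0.01 -0.09 -0.02] w 17.6 q6 0.38 left [-0.3  0.3 -4.9] [-0.02 -0.13 -0.01] rows 1
[0.0049, -0.0003, -0.0004, -0.02, -0.13, -0.01]
old
160.5 196.0 r 10.5 (0, 0, 22, 3) 25.0
151.5 227.5 r 6.7 (0, 26, 4, 14) 28.0
168.9 215.6 r 14.2 (5, 8, 29, 25) 480.5
new
184.5 233.5 r 0.7 (34, 38, 2, 2) 0.5
159.0 196.0 r 9.1 (0, 0, 19, 3) 25.0
165.3 221.1 r 19.4 (0, 7, 34, 33) 603.0
olds
339.0 110.5 r 0.5 (34, 5, 1, 2) 0.0
321.2 157.8 r 8.1 (9, 46, 15, 15) 124.0
321.0 124.2 r 11.5 (6, 9, 21, 22) 266.5
news
321.3 157.3 r 8.2 (9, 46, 16, 15) 125.0
325.5 124.5 r 11.5 (10, 9, 21, 22) 279.0
[-1.66497619e-04  2.26657357e-03 -9.99997417e-01] [ 0.50205738  0.27780007 -6.78296213] [-0.06199724 -0.04275192 -0.03348486] 17.83074669323154 [ 9.30988223e-04 -7.11268698e-05 -7.28272124e-04  4.55191906e-04
 -5.05331307e-04  3.90669638e-04]
```

Run:
```python
from h import *
s=load('s10');t=load('t10')
print('scene eye',ray(s,(325.3,124.1),147)[:2])
# pin shaft steel in scene: bright column above boss: find brightest low-sat px
h=cv2.cvtColor(s['pixels'],cv2.COLOR_BGR2HSV)
for v in range(138,156,2): print(v,h[v,312:333,1].tolist(),'V',h[v,316:330,2].tolist())
T0=load('top0')
g=cv2.cvtColor(t['pixels'],cv2.COLOR_BGR2GRAY)
k=(g[195:235,150:200]<45); 
ys,xs=np.where(k);sel=xs>5;print('right edge',150+xs.max(),'col ext rows',[(u,195+np.where(k[:,u-150])[0].min(),195+np.where(k[:,u-150])[0].max()) for u in range(160,182,3) if k[:,u-150].any()])
```

```text
scene eye [495.97554045 193.14080673]
138 [114, 122, 116, 119, 122, 117, 114, 111, 115, 116, 113, 108, 115, 111, 121, 109, 117, 112, 109, 109, 115] V [88, 87, 85, 87, 89, 88, 86, 87, 84, 87, 84, 91, 87, 91]
140 [120, 113, 120, 116, 112, 111, 118, 126, 111, 113, 108, 123, 106, 113, 114, 114, 109, 105, 105, 101, 95] V [91, 87, 91, 91, 94, 88, 90, 87, 89, 90, 96, 94, 101, 104]
142 [121, 113, 119, 120, 113, 114, 117, 119, 100, 81, 52, 36, 54, 70, 93, 102, 100, 95, 99, 99, 99] V [99, 119, 124, 101, 89, 85, 84, 77, 81, 87, 107, 117, 120, 124]
144 [115, 118, 116, 103, 104, 102, 102, 103, 88, 53, 17, 17, 7, 22, 67, 99, 99, 99, 95, 102, 100] V [101, 107, 115, 109, 98, 82, 75, 75, 73, 82, 99, 113, 118, 118]
146 [112, 104, 100, 102, 101, 95, 104, 97, 77, 47, 18, 11, 18, 32, 65, 96, 100, 98, 96, 103, 102] V [121, 124, 118, 110, 93, 76, 70, 70, 72, 80, 94, 112, 115, 114]
148 [103, 101, 100, 104, 101, 99, 98, 78, 54, 16, 4, 15, 18, 39, 72, 97, 106, 102, 100, 102, 105] V [114, 111, 102, 92, 75, 62, 67, 68, 69, 78, 95, 105, 108, 110]
150 [99, 97, 99, 95, 87, 65, 39, 10, 14, 15, 8, 15, 18, 38, 65, 81, 85, 97, 99, 105, 98] V [70, 59, 46, 49, 55, 66, 68, 67, 71, 60, 63, 76, 87, 100]
152 [101, 89, 86, 36, 7, 27, 20, 17, 13, 20, 11, 11, 16, 5, 19, 13, 51, 90, 89, 98, 100] V [38, 38, 39, 46, 61, 65, 68, 69, 65, 54, 41, 39, 50, 68]
154 [95, 84, 36, 8, 15, 6, 18, 16, 13, 12, 11, 16, 17, 10, 40, 35, 13, 32, 87, 96, 101] V [35, 40, 43, 47, 59, 64, 67, 65, 60, 50, 38, 36, 39, 48]
right edge 194 col ext rows [(160, np.int64(195), np.int64(224)), (163, np.int64(195), np.int64(225)), (166, np.int64(195), np.int64(225)), (169, np.int64(205), np.int64(225)), (172, np.int64(205), np.int64(226)), (175, np.int64(208), np.int64(226)), (178, np.int64(209), np.int64(225)), (181, np.int64(212), np.int64(223))]
```

Run:
```python
from h import *
print('scene pin',ray(load('s10'),(323.2,143.5),80)[:2])
print(ctrl.close_job())
```

```text
scene pin [493.92023621 196.2038058 ]
the job is handed in; nothing more can be done
None
```

I fitted the beech grip onto the lever's square shaft and let go of it with the lever still flat. I then lifted the lever by the bar and handed the job in holding it over the stand at t ≈ 17.4 s. No verdict was reported.

**Last checks:**
- **Grip home:** When I pressed it down, it stopped at the expected height with about 40 N. From above, the shaft showed through the hole. After lifting, I did not measure its height on the shaft again.
- **Lever held:** The bar reading was 17.8 mm and the load about 6.5 N (about 6.9 N expected). The grasp was within about 2 mm of the nominal balance point, and the moment was close to zero.
- **Level and still:** The tool was vertical to within 0.2° and the joint speeds were close to zero. I judged the lever's own tilt only from pictures and the moment.
- **Over the stand:** The scene camera put the eye about 4 mm from the pin, and the arm pose against the wrist view about 4 mm. The top view gave about 2 mm, extrapolated from an earlier picture. The eye's underside was about 50 mm above the pin tip.
- **Grip end over the fork:** I worked this out from the lever's direction and the stand's position. I did not see it directly at the end.

**What disagreed or failed:**
- The top and wrist cameras differed by 4–6 mm on the stand's position. I aimed between them, closer to the wrist view.
- The last picture was refused because I had reached the limit of 12. The final check used pixel measurements only.
- I did not measure the hammer, glue bottle and hoop again. The arm's paths stayed well clear of them.

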